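# Hook and close the lid of a supplies box

### The job

Put the tongued lid on the open wooden supplies box: with its other end raised, slip the lid's tongue under the steel staple on the box's rim, then swing the lid down until it lies flat on the rim, and let go. The other lid, without a tongue, belongs elsewhere: leave it where it lies.

Things in the scene. Friction and masses are not known exactly. Their poses are not given: they have to be found in the camera images.
- lid_grip (a point): The lid to use (loose plywood, 0.2 kg, lies level): centre of its grip, a wooden bar 16 mm thick (x), 60 long (y), 40 high; point 22 mm above the lid's top, 52 above the table. x: from tongue to free edge; z up. Panel 6 mm thick, 130 wide, x -73 to +65 mm of the point, then a 50 mm wide tongue to x -110. Under it 2 battens (feet) 24 mm deep, 10 thick, 80 long (y), at x -45 and +35.
- lid_tongue (a point): Same lid, same axes: middle of the tongue's end, at half its 6 mm thickness; from lid_grip 110 mm along -x and 25 mm down (lid frame). Lid seated centrally: this point at x -95, y 0, z 73 mm and lid_grip at x +15, y 0, z 98 in the box's frame, axes parallel. Play from there: 10 mm to -x, 12 mm to +x and each side.
- box: Open plywood box, fixed, 150 (x) x 120 (y) x 70 mm high, walls 8; low reels inside. Origin: centre of underside, z up. Over the rim at its -x edge (robot side) a staple of 6 mm steel bar: cross bar along y at x -71, underside 24 mm above the rim; legs at y -45, +45. The battens stop a level lid sliding in under it; at about 13 degrees, free edge up, it passes with 8 mm to spare.
- plain_lid: Bystander, leave alone: another loose plywood lid, 150 x 130 mm, straight edges, no tongue, round wooden knob 34 mm across; 68 mm high overall. Origin: on the table beneath it, 5 mm from its middle along its -x.
Things that resemble listed ones, but are neither listed nor needed, are in the scene too. Leave any pink or purple look-alike of the box alone.

How it is judged:
By the outcome, as a careful person would: the job done as asked, in the order asked, and still so for the second after the job is handed in, with the robot touching nothing.
It also fails if it takes over 40 s, if anything falls off the work surface, if the arm or the gripper's body presses on something with over 40 N, if the wrist force passes 120 N, or if a joint passes its speed limit or range.

### The arm

A 6-joint arm with a two-finger parallel gripper is mounted at the origin on the work surface. World frame = base frame: x ahead of the robot, y to its left, z up, the work surface at z = 0. Lengths are in m, angles in degrees, forces in N, time in s.
With the tool pointing down it reaches from about 0.35 to 0.875 m from the base axis. Payload 15.5 kg.
Tool frame: the origin (TCP) lies on the centre line of the jaws, within the pads' length; the fingertips stand 25 mm ahead of it and the grasp point (between the pads) lies 6 mm ahead of it; z points along the fingers, y is the direction in which the jaws open and shut (so a half turn about z gives the same grasp; the last joint's range is limited). The gripper opens to 85 mm and grips with 20 to 120 N. Pads are 22 mm wide; open, the fingers measure 114 mm over their backs; the gripper's body (76 mm by 85 mm) begins 54 mm behind the grasp point. The pads swing forward as they close: fully open they stand 13 mm farther back than shut.
Start: joints at [67.867, 28.281, 77.091, -0, 74.628, -5.472], TCP at [0.179, 0.599, 0.256] pointing down, gripper open.
Joint ranges: [-166.48, 166.48], [-47.26, 123.95], [12.59, 153.08], [-70.14, 250.14], [6.76, 159.57], [-176.63, 176.63]. Speed limits (degrees/s): [108.29, 108.29, 147.25, 172.46, 172.46, 172.46].

### API

Orientations are given as a 3x3 rotation matrix whose columns are the frame's x, y, z axes.
In Python, from workcell import robot gives the robot as it stands.
- The arm moves only by the tool arm_command, never from a script. Its argument "plan" is a list of rows, each a list of 3 entries, a list of its own where there are three numbers: the shift along the tool's x, y, z in mm, then the turn, a rotation vector about the tool's x, y, z in degrees, then the gripper command: -1 is fully open, 1 is shut, values between are in proportion. A call has 1 to 20 rows; each row is the pose to reach, as a shift and turn from the pose commanded when the call began, along the tool's axes at that moment; what a row does not reach only later rows make up. A row lasts 1/8 s, in which the tool goes at most 62.5 mm and 10.7 degrees, less where a joint would pass 70% of its speed; a pose out of reach is approached as far as the arm can. A call with a gripper value outside its range is refused whole. The fingers move at their own pace and stop on an object; "grip_force" is the grip in N (left out, the last holds). Time passes only in rows, so rows that repeat a pose let the fingers close. It gives the time, the measured TCP pose, the force and the opening at its end, in the units of the state.
- robot.sense(): the state, without advancing time (a new reading comes with each control period).
- robot.get_image(name): name is "side" or "top" or "wrist"; returns (picture, depth): 420x560x3 uint8, red, green, blue; 420x560 float32, m along the optical axis (not along the pixel's ray), 0 where there is no reading.
- robot.calibration(name): a dict with "intrinsics" (3x3 intrinsics, pixels), "view" (4x4, takes a point from world to camera coordinates). Camera axes: x right, y up, looking along -z (the intrinsics and any distortion apply to the point x, -y, -z); pixel columns grow to the right and rows downward; lengths in m; the calibration is good to about 2 mm. The wrist camera is an equidistant fisheye: a pixel r from the principal point sees the ray r / f radians off the axis. A picture is of the moment at which its call begins: read the wrist's pose just before it. calibration takes no time and is no camera call; for the wrist camera it gives the pose at the moment of the call.
- robot.sign_off(): hands the job in, once; it reports no verdict.
The state is a dict: "clock": time; "joint_positions": joint angles; "dq": joint speeds; "effort": joint torques, N m; "tcp_pos": TCP position; "tcp_rot": TCP orientation; "contact_force": force on the tool from outside, world axes, zero at the start; "wrist_torque": the same for the moment, N m; "finger_gap": opening from 0.0 (shut) to 1.0 (fully open).
Only numpy, scipy, OpenCV 4.12 (cv2) and the standard library are available. Lean on these libraries where they do the work, as an engineer would, in place of code of your own. Each camera call takes 0.05 s, during which the arm holds its last target. There are 200 camera calls.

## Working session

There is one attempt and no reset: what is moved stays moved. The work goes in short steps, Python scripts to look and compute and a tool call to move; the robot and the scene stay as the last step left them, time stands still between calls to the robot, and variables do not carry over. Pictures are saved under pics/ and viewed, about 8 in all and at most 12, crops included, and the job is handed in when it is done.

Besides the shell and the picture viewer there is one more tool, called after "Request:" as name(argument=value, ...) on one line, values as JSON. arm_command: Moves the arm, as the interface text tells. Its arguments: {"type":"object","properties":{"plan":{"type":"array"},"grip_force":{"type":"number"}},"required":["plan"]}

```bash
mkdir -p pics; cat > h.py <<'E'
import numpy as np, cv2
from workcell import robot
def grab(n,tag):
    c=robot.calibration(n); im,d=robot.get_image(n)
    np.savez(f'pics/{tag}.npz',im=im,d=d,K=c['intrinsics'],V=c['view'])
    cv2.imwrite(f'pics/{tag}.png',im[:,:,::-1]); return im,d,np.array(c['intrinsics']),np.array(c['view'])
def cloud(d,K,V):
    v,u=np.mgrid[:d.shape[0],:d.shape[1]]
    x=(u-K[0,2])/K[0,0]*d; y=(v-K[1,2])/K[1,1]*d
    P=np.stack([x,-y,-d,np.ones_like(d)],-1)
    return (P@np.linalg.inv(V).T)[...,:3]
E
python3 - <<'E'
from h import *
for n in('top','side'):
    im,d,K,V=grab(n,n+'0'); print(n,K.tolist(),np.round(V,3).tolist(),{k for k in robot.calibration(n)})
a=np.hstack([cv2.imread('pics/top0.png'),cv2.imread('pics/side0.png')])
print(robot.sense())
E
```

```text
top [[437.35128342949093, 0.0, 283.0719473526392], [0.0, 437.35128342949093, 207.30370057524675], [0.0, 0.0, 1.0]] [[0.001, -0.999, 0.032, 0.056], [0.99, 0.006, 0.143, -0.489], [-0.143, 0.031, 0.989, -1.068], [0.0, 0.0, 0.0, 1.0]] {'intrinsics', 'view'}
side [[483.6270572858245, 0.0, 283.69991717445777], [0.0, 483.6270572858245, 207.0324144201399], [0.0, 0.0, 1.0]] [[0.94, -0.342, -0.009, -0.428], [0.229, 0.611, 0.758, -0.214], [-0.254, -0.714, 0.652, -0.977], [0.0, 0.0, 0.0, 1.0]] {'intrinsics', 'view'}
{'clock': 0.1, 'joint_positions': array([ 6.78674424e+01,  2.83117058e+01,  7.71244029e+01, -1.42753567e-03,
        7.46285577e+01, -5.47262554e+00]), 'dq': array([-0.08142575, -0.13541685, -0.21243758,  0.03544878, -0.0367176 ,
       -0.01616471]), 'effort': array([ 1.49605316e-03, -8.83586955e+01, -3.84563971e+01, -8.56939641e-05,
        5.17404886e-03,  2.02780564e-05]), 'tcp_pos': array([0.17907952, 0.59847676, 0.25575086]), 'tcp_rot': array([[-9.58025097e-01,  2.86684061e-01, -4.02962775e-04],
       [ 2.86684332e-01,  9.58024520e-01, -1.05452829e-03],
       [ 8.37317658e-05, -1.12578768e-03, -9.99999363e-01]]), 'contact_force': array([ 0.24678364,  0.79427009, -0.35898455]), 'wrist_torque': array([-0.02224771,  0.02013866,  0.04048058]), 'finger_gap': 0.9987521621972237}
```

View pics/top0.png

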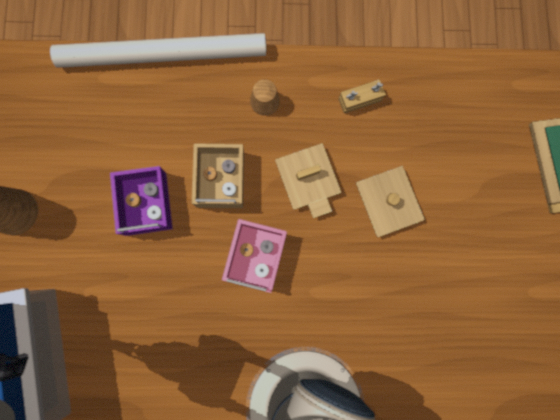

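View pics/side0.png

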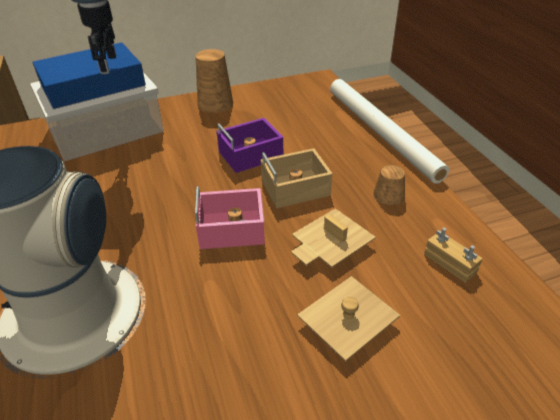

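Top view: there are three box candidates. The wooden one at (218,175) has a staple on its robot side (lower edge) and fits. Purple (140,200) and pink (255,255) are look-alikes. The tongued lid with the bar grip is at (308,177), tongue at (318,207). The plain knobbed lid is at (390,200). Next I confirm in a crop and measure.

```bash
cat > m.py <<'E'
from h import *
from scipy import ndimage
def load(t):
    z=np.load(f'pics/{t}.npz'); return z['im'],z['d'],cloud(z['d'],z['K'],z['V'])
def rect(p):
    r=cv2.minAreaRect((p[:,:2]*1000).astype(np.float32)); return np.round(r[0],1),np.round(r[1],1),round(r[2],2)
E
python3 - <<'E'
from m import *
im,d,P=load('top0'); 
z=P[...,2]
print('table z', [np.round(np.median(z[a:b,c:e])*1000,1) for a,b,c,e in((100,140,290,320),(230,250,320,360),(215,230,190,220))])
def sel(P,u0,u1,v0,v1,z0,z1):
    Q=P[v0:v1,u0:u1].reshape(-1,3); return Q[(Q[:,2]>z0)&(Q[:,2]<z1)]
lid=sel(P,265,345,138,220,.022,.036); print('lid',len(lid),np.median(lid[:,2]),rect(lid))
g=sel(P,285,330,155,190,.044,.06); print('grip top',len(g),np.median(g[:,2]),rect(g),g.mean(0))
t=sel(P,305,335,195,220,.022,.036); print('tongue',t.mean(0),t[:,0].min(),rect(t))
b=sel(P,185,250,138,215,.06,.078); print('box rim',len(b),np.median(b[:,2]),rect(b))
s=sel(P,185,250,138,215,.085,.12); print('staple',len(s),s.mean(0) if len(s) else 0, rect(s) if len(s)>3 else 0)
im2,d2,P2=load('side0')
X,Y,Z=P2[...,0],P2[...,1],P2[...,2]
c=rect(b)[0]/1000
m=(abs(X-c[0])<.12)&(abs(Y-c[1])<.1)
r=P2[m&(Z>.06)&(Z<.078)]; print('side rim',len(r),rect(r))
r=P2[m&(Z>.088)&(Z<.12)]; print('side staple',len(r),r.mean(0),rect(r),r[:,2].max())
c=g.mean(0); m=(abs(X-c[0])<.12)&(abs(Y-c[1])<.12)
r=P2[m&(Z>.044)&(Z<.08)&(np.hypot(X-c[0],Y-c[1])<.05)]; print('side grip',len(r),rect(r),r[:,2].max())
a=cv2.resize(im[130:225,180:345,::-1],None,fx=4,fy=4,interpolation=cv2.INTER_CUBIC)
cv2.imwrite('pics/crop1.png',a)
E
```

```text
table z [np.float64(-1.2), np.float64(-1.4), np.float64(-0.5)]
lid 2735 0.028849796371800407 (array([555.3, -12.5]), array([175.7, 130.8]), 20.27)
grip top 30 0.05197632381115258 (array([568.4,  -6.3]), array([ 9.2, 59.2]), 11.87) [ 0.5684574  -0.00483602  0.05178235]
tongue [ 0.49867595 -0.03123042  0.02870674] 0.465580770078626 (array([494.1, -33.9]), array([71.8, 57.3]), 89.69)
box rim 734 0.06888770878613482 (array([567.5, 220. ]), array([120.5, 151.5]), 89.86)
staple 111 [0.49608085 0.22202958 0.0984225 ] (array([496.4, 219.1]), array([ 5.7, 94.2]), 0.14)
side rim 784 (array([544.9, 214.3]), array([201.8, 134.8]), 3.3)
side staple 69 [0.49572312 0.21505399 0.09794306] (array([496.5, 216.4]), array([96.1,  6.5]), 89.99) 0.10223839592839057
side grip 320 (array([575.1,  -6.2]), array([19.5, 62.7]), 20.69) 0.07304723661529389
```

View pics/crop1.png

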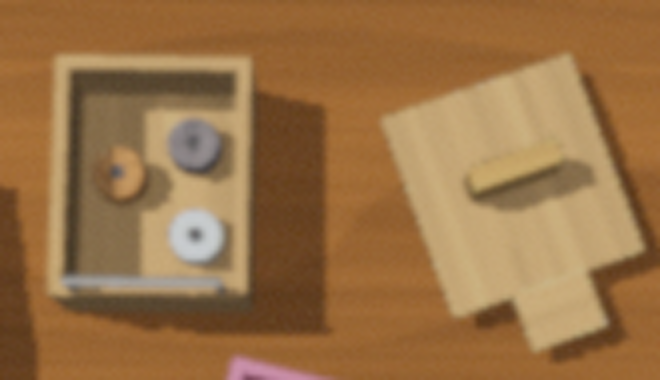

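The crop confirms it. The left box is wooden, with the grey staple along its lower (robot-side) rim. The lid on the right has a bar grip and a tongue pointing to the lower right.
Lid grip ≈ (576,-5.5) mm at yaw 20.3°, box centre ≈ (567.5,220) at yaw 0.

```bash
cat > go.py <<'E'
import sys
from h import *
from scipy.spatial.transform import Rotation as R
# tool orientation from lid yaw, tilt (free edge up), and TCP target in mm
def tool(yaw,tilt): return (R.from_euler('z',yaw,degrees=True)*R.from_euler('y',-tilt,degrees=True)).as_matrix()@np.array([[0,1,0],[1,0,0],[0,0,-1.]])
def go(p,yaw,tilt,s=None):
    s=s or robot.sense(); A=np.array(s['tcp_rot']); p0=np.array(s['tcp_pos'])*1000
    print('shift',np.round(A.T@(np.array(p)-p0),1),'turn',np.round(R.from_matrix(A.T@tool(yaw,tilt)).as_rotvec(degrees=True),2))
def grasp2tcp(g,yaw,tilt): return np.array(g)-6*tool(yaw,tilt)[:,2]
E
python3 -c "
from go import *
go((576,-5.5,190),20.3,0)"
```

```text
shift [-553.4 -464.8   66.2] turn [-6.000e-02  3.000e-02  5.304e+01]
```

Request:
arm_command(plan=[[[-553, -465, 20], [0, 0, 53], -1], [[-553, -465, 20], [0, 0, 53], -1], [[-553, -465, 20], [0, 0, 53], -1], [[-553, -465, 20], [0, 0, 53], -1], [[-553, -465, 20], [0, 0, 53], -1], [[-553, -465, 20], [0, 0, 53], -1], [[-553, -465, 20], [0, 0, 53], -1], [[-553, -465, 20], [0, 0, 53], -1], [[-553, -465, 20], [0, 0, 53], -1], [[-553, -465, 20], [0, 0, 53], -1], [[-553, -465, 66], [0, 0, 53], -1], [[-553, -465, 66], [0, 0, 53], -1], [[-553, -465, 66], [0, 0, 53], -1], [[-553, -465, 66], [0, 0, 53], -1], [[-553, -465, 66], [0, 0, 53], -1], [[-553, -465, 66], [0, 0, 53], -1]], grip_force=70)

```text
clock: 2.1
tcp_pos: [0.5755, -0.0045, 0.1908]
tcp_rot: [[-0.349, 0.937, 0.001], [0.937, 0.349, -0.0], [-0.0, 0.001, -1.0]]
contact_force: [0.0, 0.0, 0.5]
finger_gap: 1.002
```

```bash
python3 - <<'E'
from go import *
im,d,K,V=grab('wrist','w1'); print(K.tolist())
# fisheye cloud
v,u=np.mgrid[:420,:560]; a=(u-K[0,2])/K[0,0]; b=(v-K[1,2])/K[1,1]; th=np.hypot(a,b)+1e-9
t=np.tan(np.minimum(th,1.4))/th; P=np.stack([a*t*d,-b*t*d,-d,np.ones_like(d)],-1)@np.linalg.inv(V).T
P=P[...,:3]; P[d==0]=9
r=np.hypot(P[...,0]-.576,P[...,1]+.0055)
def rc(Q): q=cv2.minAreaRect((Q[:,:2]*1000).astype(np.float32)); return len(Q),np.round(q[0],1),np.round(q[1],1),round(q[2],2),np.round(np.median(Q[:,2])*1000,1)
print('bar top',rc(P[(r<.045)&(P[...,2]>.066)&(P[...,2]<.078)]))
print('bar',rc(P[(r<.045)&(P[...,2]>.045)&(P[...,2]<.078)]))
print('lid',rc(P[(r<.14)&(P[...,2]>.022)&(P[...,2]<.036)]))
go((576,-5,60.5),20.3,0)
E
```

```text
[[325.19226210127806, 0.0, 279.44073153061635], [0.0, 325.19226210127806, 212.352101626028], [0.0, 0.0, 1.0]]
bar top (1515, array([576.7,  -5.9]), array([15.7, 59.5]), 19.94, np.float64(69.5))
bar (1611, array([576.7,  -5.9]), array([15.9, 59.5]), 20.3, np.float64(69.4))
lid (21587, array([565.8, -41.9]), array([175.4, 190.2]), 20.19, np.float64(29.6))
shift [ -0.5   0.2 130.3] turn [0.03 0.01 0.09]
```

View pics/w1.png

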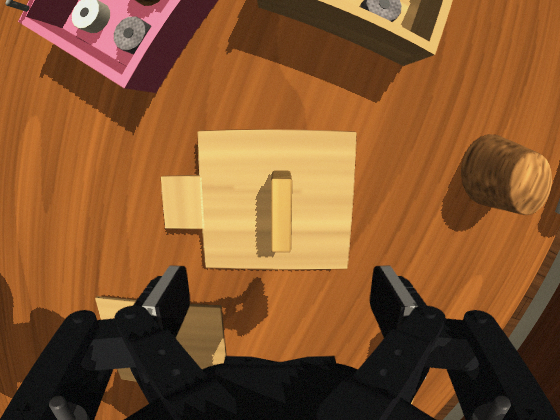

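The wrist view shows the bar at (281,211) upright and centred between the fingers, with the tongue to the left at (180,203). Alignment is good, so I descend, grip and lift slightly.

Request:
arm_command(plan=[[[-1.7, 0.7, 60], [0, 0, 0], -1], [[-1.7, 0.7, 110], [0, 0, 0], -1], [[-1.7, 0.7, 130], [0, 0, 0], -1], [[-1.7, 0.7, 130], [0, 0, 0], -1], [[-1.7, 0.7, 130], [0, 0, 0], -1], [[-1.7, 0.7, 130], [0, 0, 0], 1], [[-1.7, 0.7, 130], [0, 0, 0], 1], [[-1.7, 0.7, 130], [0, 0, 0], 1], [[-1.7, 0.7, 130], [0, 0, 0], 1], [[-1.7, 0.7, 130], [0, 0, 0], 1], [[-1.7, 0.7, 130], [0, 0, 0], 1], [[-1.7, 0.7, 130], [0, 0, 0], 1], [[-1.7, 0.7, 130], [0, 0, 0], 1]], grip_force=70)

```text
clock: 3.78
tcp_pos: [0.577, -0.0067, 0.0606]
tcp_rot: [[-0.348, 0.938, 0.0], [0.938, 0.348, -0.0], [-0.0, 0.0, -1.0]]
contact_force: [-1.1, -0.1, 6.2]
finger_gap: 0.178
```

The gap of 0.178 (about 15 mm) means the bar is held. I work out the waypoints in the box frame.

```bash
cat >> go.py <<'E'
B=np.array([567.5,219.5,0])
def tipto(x,z,th,off=8.6,y=-0.8):  # tongue tip in box frame -> TCP world
    c,s=np.cos(np.radians(th)),np.sin(np.radians(th))
    g=np.array([x+110*c-25*s,y,z+110*s+25*c]); return B+g+off*np.array([-s,0,c])
E
python3 -c "
from go import *
print(tipto(-58,150,13)); go(robot.sense()['tcp_pos']*1000+[0,0,150],20.3,0); go(tipto(-58,150,13),0,13)"
```

```text
[609.1223517  218.7        207.48345015]
shift [-0.0e+00  1.0e-01 -1.5e+02] turn [0.02 0.01 0.04]
shift [ 200.1  108.5 -146.9] turn [-12.84  -2.3   20.25]
```

Request:
arm_command(plan=[[[0, 0, -30], [0, 0, 0], 1], [[0, 0, -70], [0, 0, 0], 1], [[0, 0, -110], [0, 0, 0], 1], [[0, 0, -147], [0, 0, 0], 1], [[30, 16, -147], [-2, 0, 3], 1], [[65, 35, -147], [-4, -1, 6], 1], [[100, 54, -147], [-6.5, -1.2, 10], 1], [[135, 73, -147], [-8.5, -1.5, 13.5], 1], [[170, 92, -147], [-11, -2, 17], 1], [[190, 103, -147], [-12.2, -2.2, 19.2], 1], [[200, 108.5, -147], [-12.8, -2.3, 20.3], 1], [[200, 108.5, -147], [-12.8, -2.3, 20.3], 1], [[200, 108.5, -147], [-12.8, -2.3, 20.3], 1], [[200, 108.5, -147], [-12.8, -2.3, 20.3], 1]])

```text
clock: 5.52
tcp_pos: [0.6092, 0.2179, 0.2073]
tcp_rot: [[0.001, 0.975, 0.224], [1.0, -0.001, -0.0], [-0.0, 0.224, -0.975]]
contact_force: [0.3, 0.4, -2.5]
finger_gap: 0.18
```

```bash
python3 - <<'E'
from go import *
im,d,K,V=grab('side','s2'); P=cloud(d,K,V)
g=tipto(-58,150,13); 
im2,d2,K2,V2=grab('top','t2'); P2=cloud(d2,K2,V2)
for n,Q in(('side',P),('top',P2)):
    X,Y,Z=Q[...,0],Q[...,1],Q[...,2]
    m=(X>.48)&(X<.72)&(abs(Y-.2195)<.08)&(Z>.12)&(Z<.22)
    q=Q[m]*1000
    t=q[(q[:,0]<540)]; print(n,len(t), 'tongue y',t[:,1].min(),t[:,1].max(),'xmin',np.percentile(t[:,0],2) if len(t) else 0)
    A=q[(q[:,0]<600)]; 
    k=np.ones(len(A),bool)
    for _ in range(8):
        M=np.c_[A[:,:2],np.ones(len(A))]; w=np.linalg.lstsq(M[k],A[k,2],rcond=None)[0]; k=abs(M@w-A[:,2])<3
    print('plane slope x,y deg',np.degrees(np.arctan(w[:2])),k.sum(),'tip top z',w@[509.5,219.5,1])
print(robot.sense()['tcp_pos'])
a=np.hstack([im[100:260,180:420,::-1],im2[100:260,150:390,::-1]]); cv2.imwrite('pics/c2.png',cv2.resize(a,None,fx=1.66,fy=1.66))
go(tipto(-58,81,13),0,13)
E
```

```text
side 195 tongue y 191.0283025303837 245.64923668667348 xmin 508.1825798822564
plane slope x,y deg [12.74537984  0.02107839] 949 tip top z 153.2396844414298
top 223 tongue y 194.3920632854687 244.2690046484546 xmin 515.105965478486
plane slope x,y deg [12.9532137   0.03049869] 732 tip top z 152.20771275977717
[0.60917616 0.21805515 0.20727705]
shift [  0.6 -15.4  67. ] turn [-0.07  0.02 -0.08]
```

View pics/c2.png

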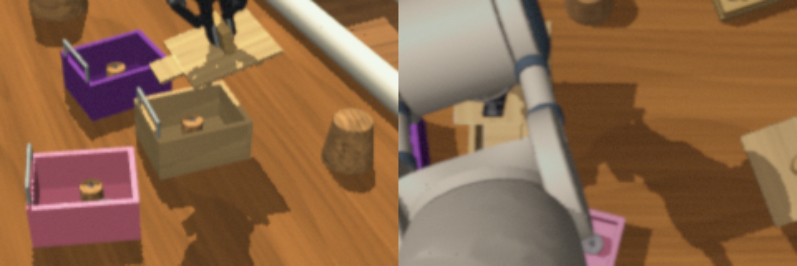

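Left panel: the lid is held tilted above the wooden box, with its tongue (crop 165,70) above and inside the staple (150,110). In the right panel the arm hides most of it. Tilt is 13°, and the tip height agrees with the plan within 1 mm.

```bash
python3 -c "
from go import *
for a in((-58,81.5,13),(-76,80.5,13),(-95,77.5,13)): go(tipto(*a),0,13)"
```

```text
shift [  0.6 -15.3  66.6] turn [-0.07  0.02 -0.08]
shift [  0.6 -33.1  63.5] turn [-0.07  0.02 -0.08]
shift [  0.6 -52.3  62.2] turn [-0.07  0.02 -0.08]
```

Request:
arm_command(plan=[[[0.6, -6, 25], [0, 0, 0], 1], [[0.6, -11, 48], [0, 0, 0], 1], [[0.6, -15.3, 66.5], [0, 0, 0], 1], [[0.6, -15.3, 66.5], [0, 0, 0], 1], [[0.6, -15.3, 66.5], [0, 0, 0], 1], [[0.6, -21, 65.5], [0, 0, 0], 1], [[0.6, -27, 64.5], [0, 0, 0], 1], [[0.6, -33, 63.5], [0, 0, 0], 1], [[0.6, -40, 63], [0, 0, 0], 1], [[0.6, -46, 62.5], [0, 0, 0], 1], [[0.6, -52, 62], [0, 0, 0], 1], [[0.6, -52, 62], [0, 0, 0], 1], [[0.6, -52, 62], [0, 0, 0], 1]])

```text
clock: 7.25
tcp_pos: [0.5726, 0.2193, 0.1353]
tcp_rot: [[0.001, 0.975, 0.224], [1.0, -0.001, -0.0], [0.0, 0.224, -0.975]]
contact_force: [-0.4, -0.2, -2.4]
finger_gap: 0.178
```

```bash
python3 - <<'E'
from go import *
im,d,K,V=grab('side','s3')
cv2.imwrite('pics/c3.png',cv2.resize(im[110:220,220:360,::-1],None,fx=5,fy=5,interpolation=cv2.INTER_CUBIC))
print(robot.sense()['contact_force'],tipto(-95,77.5,13),robot.sense()['tcp_pos'])
for x,z,t in((-95,76.5,10),(-95,75.5,7),(-95,74.5,4),(-95,73.8,2),(-95,73.5,0),(-95,72.5,0)): go(tipto(x,z,t),0,t)
E
```

```text
[-0.12206295 -0.29111818 -3.64041616] [572.1223517  218.7        134.98345015] [0.57263516 0.21929545 0.13528571]
shift [-0.6  0.8  7. ] turn [ 2.96  0.   -0.05]
shift [-0.6  1.9 13.8] turn [ 5.96  0.   -0.05]
shift [-0.6  2.7 20.7] turn [ 8.96 -0.   -0.05]
shift [-0.6  3.  25.4] turn [10.96 -0.   -0.05]
shift [-0.6  3.3 29.7] turn [12.96 -0.   -0.05]
shift [-0.6  3.1 30.7] turn [12.96 -0.   -0.05]
```

View pics/c3.png

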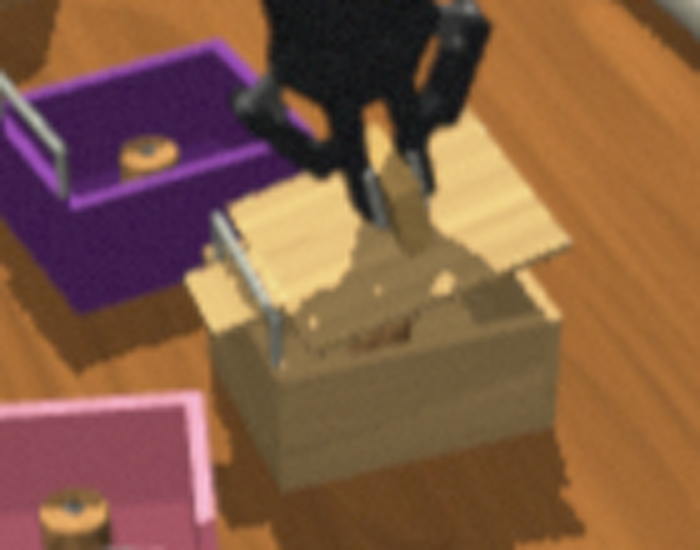

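The tongue (crop 215,300) passes under the staple bar (245,265) and sticks out on the far side. The free edge is raised and there is no contact force. Now I swing down.

Request:
arm_command(plan=[[[-0.6, 0.4, 3.5], [1.5, 0, 0], 1], [[-0.6, 0.8, 7], [3, 0, 0], 1], [[-0.6, 1.4, 10.4], [4.5, 0, 0], 1], [[-0.6, 1.9, 13.8], [6, 0, 0], 1], [[-0.6, 2.3, 17.2], [7.5, 0, 0], 1], [[-0.6, 2.7, 20.7], [9, 0, 0], 1], [[-0.6, 3, 25.4], [11, 0, 0], 1], [[-0.6, 3.2, 27.8], [12, 0, 0], 1], [[-0.6, 3.3, 29.7], [13, 0, 0], 1], [[-0.6, 3.3, 29.7], [13, 0, 0], 1], [[-0.6, 3.3, 29.7], [13, 0, 0], 1]])

```text
clock: 8.68
tcp_pos: [0.5821, 0.2187, 0.1071]
tcp_rot: [[0.001, 1.0, -0.001], [1.0, -0.001, -0.0], [-0.0, -0.001, -1.0]]
contact_force: [0.1, 0.2, -2.6]
finger_gap: 0.179
```

Request:
arm_command(plan=[[[0, 0, 0.4], [0, 0, 0], 1], [[0, 0, 0.8], [0, 0, 0], 1], [[0, 0, 0.8], [0, 0, 0], 1], [[0, 0, 0.8], [0, 0, 0], 1]])

```text
clock: 9.18
tcp_pos: [0.5821, 0.2187, 0.1066]
tcp_rot: [[0.001, 1.0, -0.001], [1.0, -0.001, 0.0], [0.0, -0.001, -1.0]]
contact_force: [-3.2, -0.3, 4.7]
finger_gap: 0.175
```

Contact with the rim (about 7 N). I open and retreat straight up.

Request:
arm_command(plan=[[[0, 0, 0.4], [0, 0, 0], 0.3], [[0, 0, 0.4], [0, 0, 0], 0], [[0, 0, 0.4], [0, 0, 0], 0], [[0, 0, 0.4], [0, 0, 0], 0], [[0, 0, 0.4], [0, 0, 0], 0], [[0, 0, -15], [0, 0, 0], 0], [[0, 0, -40], [0, 0, 0], 0], [[0, 0, -80], [0, 0, 0], 0], [[0, 0, -130], [0, 0, 0], 0], [[0, 0, -150], [0, 0, 0], 0], [[0, 0, -150], [0, 0, 0], 0], [[0, 0, -150], [0, 0, 0], 0]])

```text
clock: 10.68
tcp_pos: [0.5819, 0.2185, 0.2558]
tcp_rot: [[0.001, 1.0, -0.002], [1.0, -0.001, -0.0], [-0.0, -0.002, -1.0]]
contact_force: [1.0, 0.2, 0.6]
finger_gap: 0.497
```

```bash
python3 - <<'E'
from go import *
im,d,K,V=grab('side','s4'); P=cloud(d,K,V)*1000
cv2.imwrite('pics/c4.png',cv2.resize(im[110:220,220:360,::-1],None,fx=5,fy=5,interpolation=cv2.INTER_CUBIC))
X,Y,Z=P[...,0],P[...,1],P[...,2]
q=P[(X>460)&(X<655)&(abs(Y-219.5)<72)&(Z>72)&(Z<80)]
M=np.c_[q[:,:2],np.ones(len(q))]; w=np.linalg.lstsq(M,q[:,2],rcond=None)[0]
print('tilt',np.degrees(np.arctan(w[:2])),'z@centre',w@[567.5,219.5,1],'y',np.percentile(q[:,1],[1,99]),'x',np.percentile(q[:,0],[.5,99.5]),len(q))
q=P[(X>540)&(X<620)&(abs(Y-219.5)<50)&(Z>90)&(Z<122)]; print('bar',q.min(0),q.max(0))
E
```

```text
tilt [0.01441703 0.0576119 ] z@centre 75.83835251983203 y [152.99208171 281.79908498] x [472.24352139 645.12570102] 1637
bar [571.82889048 184.59066256  90.20264539] [588.42065492 249.94676088 120.21820304]
```

View pics/c4.png

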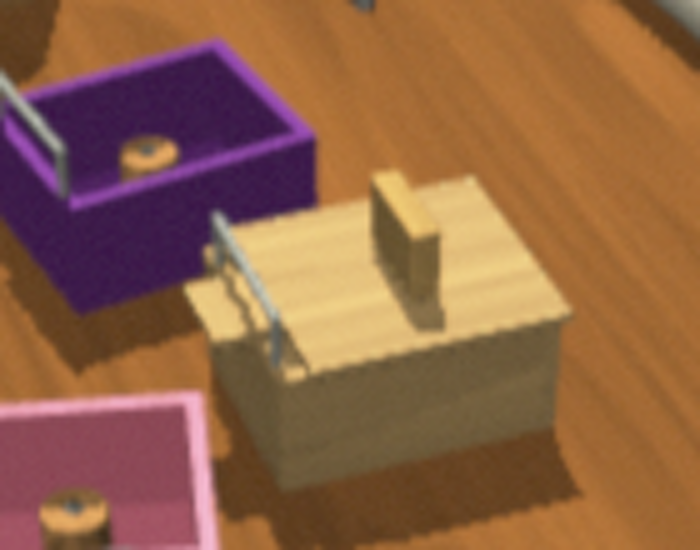

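The lid lies flat on the rim: tilt is under 0.1° and its top is at 75.8 mm (76 expected). The tongue (210,305) is under the staple, and the gripper is clear.

```bash
python3 -c "
from h import *
print(robot.sign_off())"
```

```text
the job is handed in; nothing more can be done
None
```

The tongued lid is on the wooden box and the job is handed in. I gripped the lid by its bar and slid the tongue under the staple with the free edge raised 13°. Then I swung it down until it touched the rim with about 7 N, opened the gripper and backed off 150 mm.

The last side view showed:
- **Fit:** the lid lies flat (tilt under 0.1°), its top at 75.8 mm against 76 expected, centred within about 2 mm, with the tongue under the staple.
- **Gripper:** it is clear of the lid.
- **Other objects:** I never touched the plain lid or the pink and purple boxes. I took no separate final picture of the plain lid.
- **Time:** the clock was at about 10.7 s of the 40 s allowed.

No check failed. One small disagreement: the bar's top measured 69.5 mm from the wrist camera, where the description implies about 72. It did not affect the grasp.

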